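Set the dose on the dispenser with the wide thumbwheel

TASK

Two dose setters stand on the bench; one has a wide thumbwheel, the other a narrow one. On the setter with the wide wheel, roll the wheel with a fingertip on its exposed rim until the black pointer under the window stands opposite the middle of the dark steel index plate, then let go. Leave the narrow wheel as it is set.

Things in the scene. Friction and masses are not known exactly. Their poses are not given: they have to be found in the camera images.
- setter_wide: the dose setter to adjust: fixed white box 140 mm long (x), 100 wide (y), flat grey deck 56 mm up, steel nozzle on its +x end. Origin: centre of underside, z up. Thumbwheel slot centred at x 0, y +24 mm; flush closed window 112 x 34 mm centred at x 0, y -24 mm; nothing else on the deck is over 2 mm high. The other setter is alike but its wheel is 8 mm wide; they may stand in swapped places
- setter_wide_wheel (a joint): black ribbed wheel, diameter 60, 20 mm wide, axle along the box's y. Only its rim shows: crown 14 mm above the deck (70 above the bench), exposed 50 mm along x. 0 to 2.0 rad between stops; + = top moves to the box's +x. Sprung axle: sinks up to 6 mm when pressed (3 N at touch, +0.8 N/mm); press 3 to 5 mm, then drag level. Turns with about 1 N at the rim, stays where left; several strokes are fine
- setter_wide_pointer_tip (a point): inner end of the black pointer, a 5 mm wide bar seen through the window of setter_wide, coming from the wheel's side; the point is on the window's centre line, 52 mm above the bench (it dips with the pressed wheel). It slides along the box's x from -45 to +45 mm, 45 mm per rad of the wheel (1.5 mm per mm of rim travel), the same way as the top of the wheel
- setter_wide_index_mid (a point): middle (along x) of the dark steel index plate, 20 mm wide along x, seen through the same window, coming from the side away from the wheel; the point is on the window's centre line, 52 mm above the bench. The plate cannot be reached and stays put; at first it is on the +x side of the pointer
- setter_narrow_pointer_tip (a point): the same point of the pointer of the other setter, whose thumbwheel is only 8 mm wide; leave it where it is

How it is judged:
By the outcome, as a careful person would: the job done as asked, in the order asked, and still so for the second after the job is handed in, with the robot touching nothing.
It also fails if it takes over 38 s, if anything falls off the work surface, if the arm or the gripper's body presses on something with over 40 N, if the wrist force passes 120 N, or if a joint passes its speed limit or range.

ROBOT

A 7-joint arm with a two-finger parallel gripper is mounted at the origin on the work surface; the furniture and walls round the work are solid. World frame = base frame: x ahead of the robot, y to its left, z up, the work surface at z = 0. Lengths are in m, angles in rad, forces in N, time in s.
With the tool pointing down it reaches from about 0.35 to 0.9 m from the base axis. Payload 8.1 kg.
Tool frame: the origin (TCP) lies on the centre line of the jaws, within the pads' length; the fingertips stand 11 mm ahead of it and the grasp point (between the pads) lies 8 mm behind it; z points along the fingers, x is the direction in which the jaws open and shut, and the axes are right-handed (so a half turn about z gives the same grasp; the last joint's range is limited). The gripper opens to 92 mm and grips with 3 to 60 N. Pads are 19 mm wide; open, the fingers measure 130 mm over their backs; the gripper's body (75 mm by 190 mm) begins 47 mm behind the grasp point.
Start: joints at [-1.305, 0.434, 0.025, 1.573, -0.012, 1.134, -0.075], TCP at [0.225, 0.583, 0.238] pointing down, gripper open.
Joint ranges: [-2.62, 2.62], [-0.44, 2.09], [-1.27, 1.32], [0.08, 2.57], [-1.32, 4.46], [0.12, 2], [-2.74, 2.74]. Speed limits (rad/s): [2.22, 2.22, 3.01, 3.01, 3.14, 3.14, 3.14].

INTERFACE

Orientations are given as a rotation vector (axis times angle).
In Python, from cell import observe, eyes, ticket, finder gives the robot as it stands.
- The arm moves only by the tool arm_command, never from a script. Its argument "plan" is a list of rows, each an object with "translation": the shift along the tool's x, y, z scaled (see below), a list of three; "turn": the turn, a rotation vector about the tool's x, y, z scaled (see below), a list of three; "hand": the opening, from 0 (shut) to 1 (fully open). In form: [{"translation": [x, y, z], "turn": [wx, wy, wz], "hand": hand}, ...]. A call has 1 to 20 rows; each row is the pose to reach, as a shift and turn from the pose commanded when the call began, along the tool's axes at that moment; what a row does not reach only later rows make up. The controller multiplies each number of a shift by 120 mm and each number of a turn by pi/2 rad. A row lasts 1/8 s, in which the tool goes at most 62.5 mm and 10.7 degrees, less where a joint would pass 70% of its speed; a pose out of reach is approached as far as the arm can. A call with a number of a shift or a turn outside -1 to 1 is refused whole. A call with a gripper value outside its range is refused whole. The fingers move at their own pace and stop on an object; "squeeze" is the grip in N (left out, the last holds). Time passes only in rows, so rows that repeat a pose let the fingers close. It gives the time, the measured TCP pose, the force and the opening at its end, in the units of the state.
- observe(): the state, without advancing time (a new reading comes with each control period).
- eyes.get_image(name): name is "side" or "top"; returns (picture, depth): 480x640x3 uint8, blue, green, red; 480x640 float32, m along the optical axis (not along the pixel's ray), 0 where there is no reading.
- eyes.calibration(name): a dict with "K" (3x3 intrinsics, pixels), "k1" (the pictures are not rectified: a ray, as slopes to the right and down, at radius r is drawn at 1 + k1 r^2 times it, then the intrinsics apply), "origin" and "attitude" of the camera in the world. Camera axes: x right, y down, z forward; pixel columns grow to the right and rows downward; lengths in m; the calibration is good to about 2 mm. A picture is of the moment at which its call begins. calibration takes no time and is no camera call.
- ticket.sign_off(): hands the job in, once; it reports no verdict.
Trained networks look in the newest picture that a camera, given by its name, has taken for a name from the list of things; names that differ only in an ending like _2 or _b are one class to them, and where a whole thing is asked for, a point or a joint stands for the part that bears it (a point fixed in the world has none). Each returns a list of dicts, best first, with "score" (0 to 1); they miss things now and then, are a little off and sometimes report something else, mostly with a low value. They report only what shows in the picture. A call takes as long as a camera call.
- finder.boxes_of(camera, name): "rect" ([left, top, right, bottom] in pixels, round what is visible of it).
The state is a dict: "clock": time; "joints": joint angles; "dq": joint speeds; "joint_efforts": joint torques, N m; "position": TCP position; "ee_rot": TCP orientation; "force": force on the tool from outside, world axes, zero at the start; "ft_torque": the same for the moment, N m; "width": opening from 0.0 (shut) to 1.0 (fully open).
Only numpy, scipy, OpenCV 4.12 (cv2) and the standard library are available. Lean on these libraries where they do the work, as an engineer would, in place of code of your own. Each camera call takes 0.05 s, during which the arm holds its last target. There are 200 camera calls.

## Working session

There is one attempt and no reset: what is moved stays moved. The work goes in short steps, Python scripts to look and compute and a tool call to move; the robot and the scene stay as the last step left them, time stands still between calls to the robot, and variables do not carry over. Pictures are saved under pics/ and viewed, and the job is handed in when it is done.

Besides the shell and the picture viewer there is one more tool, called after "Call:" as name(argument=value, ...), one argument or row to a line, values as JSON. arm_command: Moves the arm, as the interface text tells. Its arguments: {"type":"object","properties":{"plan":{"type":"array","items":{"type":"object","properties":{"translation":{"type":"array","items":{"type":"number"}},"turn":{"type":"array","items":{"type":"number"}},"hand":{"type":"number"}}}},"squeeze":{"type":"number"}},"required":["plan"]}

```bash
mkdir -p pics; ls
python3 - <<'E'
from cell import observe, eyes, ticket, finder
import cv2
s=observe();print({k:s[k] for k in("clock","position","ee_rot","force","width")})
for c in("top","side"):
    p,d=eyes.get_image(c);cv2.imwrite(f"pics/{c}0.png",p);print(c,eyes.calibration(c))
    for n in("setter_wide","setter_wide_wheel","setter_wide_pointer_tip","setter_wide_index_mid"):
        print(n,[(r["rect"],round(r["score"],2)) for r in finder.boxes_of(c,n)][:4])
E
```

```text
pics
{'clock': 0.0, 'position': array([0.22516824, 0.58250609, 0.23696121]), 'ee_rot': array([ 2.59031683e+00,  1.77586515e+00, -1.89234424e-03]), 'force': array([ 0.25064263, -0.26296168, -0.38823078]), 'width': 0.9966391350235034}
top {'K': array([[568.99086628,   0.        , 306.54655591],
       [  0.        , 568.99086628, 245.85614608],
       [  0.        ,   0.        ,   1.        ]]), 'k1': -0.09354461091738356, 'origin': array([ 0.35839334, -0.24929402,  0.90799339]), 'attitude': array([-2.17106511,  2.11063525, -0.2250207 ])}
setter_wide [([311.4, 189.5, 421.9, 284.6], 0.72)]
setter_wide_wheel [([340.7, 211.0, 376.8, 233.6], 0.79)]
setter_wide_pointer_tip []
setter_wide_index_mid []
side {'K': array([[507.15199868,   0.        , 319.81915169],
       [  0.        , 507.15199868, 234.06065758],
       [  0.        ,   0.        ,   1.        ]]), 'k1': -0.13666602252241822, 'origin': array([0.42049795, 0.43613406, 0.5833851 ]), 'attitude': array([-0.1116819 ,  2.74167124, -1.39756354])}
setter_wide [([265.5, 188.8, 344.1, 261.2], 0.81)]
setter_wide_wheel [([282.5, 207.8, 300.1, 222.1], 0.7)]
setter_wide_pointer_tip []
setter_wide_index_mid [([266.0, 191.3, 344.2, 260.9], 0.36)]
```

View pics/top0.png

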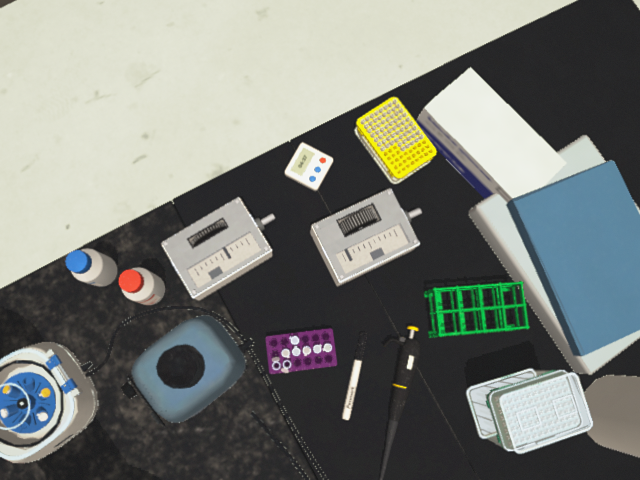

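View pics/side0.png

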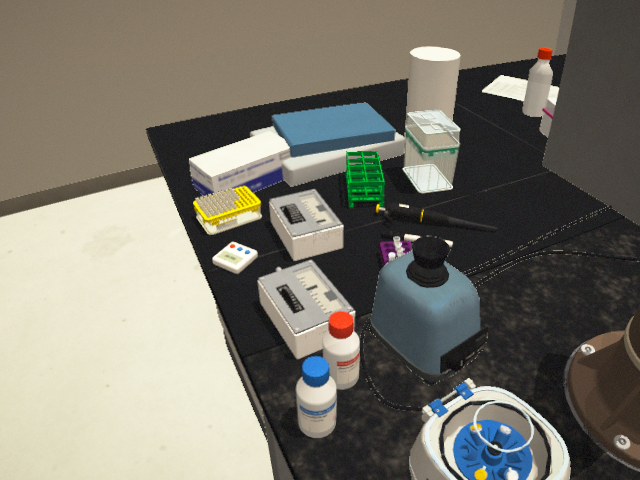

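Run:
```python
import cv2
p=cv2.imread("pics/top0.png")[170:310,290:450];cv2.imwrite("pics/top0c.png",cv2.resize(p,None,fx=5,fy=4.2857,interpolation=cv2.INTER_CUBIC) if 0 else cv2.resize(p,None,fx=4.2,fy=4.2,interpolation=cv2.INTER_CUBIC))
```

```text
(no output)
```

View pics/top0c.png

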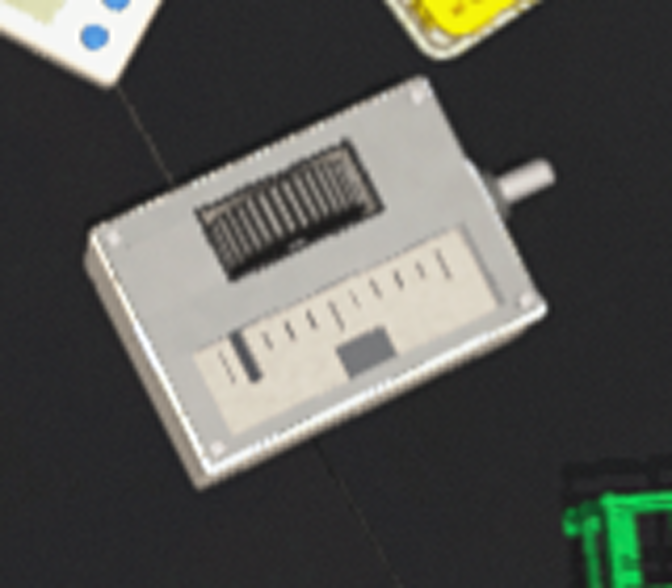

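The wide wheel is on the right-hand setter in the top view (wheel at about 359,222). Its nozzle points right. The pointer is near (350,260) and the plate near (377,253). Next I localize them.

```bash
cat > h.py <<'E'
import numpy as np, cv2
from scipy.spatial.transform import Rotation as R
from cell import observe, eyes, ticket, finder
def ray(c,uv):
    C=eyes.calibration(c);k=C["K"]
    q=cv2.undistortPoints(np.array(uv,float).reshape(-1,1,2),k,np.array([C["k1"],0,0,0,0]))[:,0]
    return C["origin"],R.from_rotvec(C["attitude"]).apply(np.c_[q,np.ones(len(q))])
def at_z(c,uv,z):
    o,d=ray(c,uv);return o+d*((z-o[2])/d[:,2])[:,None]
def proj(c,P):
    C=eyes.calibration(c);r=R.from_rotvec(C["attitude"]).inv()
    return cv2.projectPoints(r.apply(np.atleast_2d(P)-C["origin"]),np.zeros(3),np.zeros(3),C["K"],np.array([C["k1"],0,0,0,0]))[0][:,0]
E
python3 - <<'E'
from h import *
f=lambda a:np.array(a)/4.2+[290,170]-0.38
win=at_z("top",f([[193,350],[228,435],[500,303],[465,225]]),.056)
deck=at_z("top",f([[90,232],[205,468],[547,308],[424,76]]),.056)
print("deck",deck.round(4).tolist(),deck.mean(0))
ex=(deck[3]+deck[2]-deck[0]-deck[1]);print("len",np.linalg.norm(ex)/2, np.linalg.norm(deck[0]+deck[3]-deck[1]-deck[2])/2)
ex/=np.linalg.norm(ex);ey=np.array([-ex[1],ex[0],0]);o=deck.mean(0)
print("ex",ex,np.arctan2(ex[1],ex[0]))
L=lambda P:np.c_[(P-o)@ex,(P-o)@ey].round(4).tolist()
print("win",L(win))
print("pt,idx",L(at_z("top",f([[254,379],[367,352],[357,330]]),.052)))
print("idx sides",L(at_z("top",f([[344,362],[388,343]]),.052)))
print("slot",L(at_z("top",f([[195,211],[232,282],[383,208],[348,140]]),.056)))
print("side depth deck", proj("side",o+.024*ey+[0,0,.014]))
# check heights with depth
p,d=eyes.get_image("top")
for q in (o,o+.024*ey,o-.06*ex):
    u=proj("top",q)[0].astype(int);C=eyes.calibration("top");oo,r=ray("top",[u.tolist()])
    print(q,oo+r[0]*d[u[1],u[0]])
E
```

```text
deck [[0.5462, -0.2793, 0.056], [0.4608, -0.3227, 0.056], [0.5232, -0.4476, 0.056], [0.6097, -0.4023, 0.056]] [ 0.53498782 -0.36293928  0.056     ]
len 0.13903112069724324 0.09670902165373511
ex [ 0.45310771 -0.89145578  0.        ] -1.1005479532257023
win [[-0.0546, -0.0074], [-0.0567, -0.0407], [0.0552, -0.0397], [0.0568, -0.0082]]
pt,idx [[-0.0385, -0.026], [0.0034, -0.0347], [0.0037, -0.0259]]
idx sides [[-0.0059, -0.0345], [0.0119, -0.0351]]
slot [[-0.0313, 0.0387], [-0.0306, 0.0091], [0.0321, 0.0104], [0.032, 0.0389]]
side depth deck [[292.75427093 206.78279956]]
[ 0.53498782 -0.36293928  0.056     ] [ 0.53561015 -0.36212192  0.05842399]
[ 0.55638276 -0.35206469  0.056     ] [ 0.55447979 -0.34975496  0.07018352]
[ 0.50780136 -0.30945193  0.056     ] [ 0.50769021 -0.30895601  0.05755118]
```

```bash
cat >> h.py <<'E'
def chain(wps,p,rv):
    """wps: (x,y,z,yaw_deg of tool x); prints tool-frame shift & turn units per call"""
    Rc=R.from_rotvec(rv);p=np.array(p)
    for x,y,z,a in wps:
        a=np.deg2rad(a);Rt=R.from_matrix(np.c_[[np.cos(a),np.sin(a),0],[np.sin(a),-np.cos(a),0],[0,0,-1]])
        t=Rc.inv().apply(np.array([x,y,z])-p)/.12;w=(Rc.inv()*Rt).as_rotvec()/(np.pi/2)
        print(t.round(3),w.round(3));Rc=Rt;p=np.array([x,y,z])
E
python3 - <<'E'
from h import *
p,d=eyes.get_image("top")
v,u=np.mgrid[0:480:4,0:640:4];uv=np.c_[u.ravel(),v.ravel()]
o,r=ray("top",uv.tolist());P=o+r*d[v,u].ravel()[:,None];P=P[d[v,u].ravel()>0]
P=P[P[:,2]>.08]
import collections
g={}
for q in P:
    k=tuple((q[:2]//.06).astype(int));g[k]=max(g.get(k,0),q[2])
for k in sorted(g):print(round(k[0]*.06,2),round(k[1]*.06,2),round(g[k],3),end=" | ")
print()
s=observe();A=np.array([.225,.583,.29]);B=np.array([.550,-.340,.29])
n=8;print("yaw",68.8)
chain([(*(s["position"]*(1-i/n)+B*i/n)[:2],.29,68.8+(-63.06-68.8)*i/n) for i in range(1,n+1)],s["position"],s["ee_rot"])
E
```

```text
0.18 -0.78 0.141 | 0.18 -0.6 0.145 | 0.18 0.0 0.081 | 0.18 0.06 0.126 | 0.18 0.12 0.125 | 0.24 -0.78 0.158 | 0.24 -0.72 0.142 | 0.24 -0.66 0.147 | 0.24 -0.6 0.147 | 0.24 -0.54 0.145 | 0.24 -0.18 0.128 | 0.24 -0.12 0.13 | 0.24 -0.06 0.121 | 0.24 0.0 0.095 | 0.24 0.06 0.127 | 0.24 0.12 0.126 | 0.3 -0.78 0.142 | 0.3 -0.66 0.146 | 0.3 -0.6 0.147 | 0.3 -0.54 0.138 | 0.3 -0.18 0.176 | 0.3 -0.12 0.176 | 0.3 -0.06 0.126 | 0.3 0.0 0.094 | 0.3 0.06 0.095 | 0.3 0.12 0.09 | 0.36 -0.78 0.088 | 0.36 -0.72 0.089 | 0.36 -0.18 0.131 | 0.36 -0.12 0.129 | 0.42 -0.84 0.083 | 0.42 -0.78 0.088 | 0.42 -0.72 0.089 | 0.42 -0.66 0.089 | 0.42 -0.06 0.12 | 0.42 0.0 0.119 | 0.42 0.06 0.118 | 0.48 -0.84 0.087 | 0.48 -0.78 0.088 | 0.48 -0.72 0.09 | 0.48 -0.66 0.089 | 0.48 0.0 0.117 | 0.48 0.06 0.117 | 0.54 -0.84 0.087 | 0.54 -0.78 0.087 | 0.54 -0.72 0.089 | 0.54 -0.66 0.088 | 0.54 -0.6 0.087 | 0.6 -0.78 0.087 | 0.6 -0.72 0.088 | 0.6 -0.66 0.088 | 0.6 -0.6 0.08 | 
yaw 68.8
[-0.775  0.662 -0.436] [ 0.    -0.     0.184]
[-0.554  0.855  0.   ] [0.    0.    0.183]
[-0.289  0.977  0.   ] [0.    0.    0.183]
[0.    1.019 0.   ] [0.    0.    0.183]
[0.29  0.977 0.   ] [0.    0.    0.183]
[0.555 0.855 0.   ] [0.    0.    0.183]
[0.775 0.662 0.   ] [0.    0.    0.183]
[0.931 0.415 0.   ] [0.    0.    0.183]
```

Call:
arm_command(
  plan=[
    {"translation": [-0.39, 0.33, -0.22], "turn": [0, 0, 0.09], "hand": 0},
    {"translation": [-0.775, 0.66, -0.436], "turn": [0, 0, 0.184], "hand": 0},
    {"translation": [-0.775, 0.66, -0.436], "turn": [0, 0, 0.184], "hand": 0},
  ],
  squeeze=10,
)

```text
clock: 0.98
position: [0.2684, 0.4648, 0.2924]
ee_rot: [-2.824, -1.374, -0.005]
force: [0.8, 1.0, 0.1]
width: 0.728
```

Call:
arm_command(
  plan=[
    {"translation": [-0.28, 0.43, 0], "turn": [0, 0, 0.09], "hand": 0},
    {"translation": [-0.555, 0.855, 0], "turn": [0, 0, 0.183], "hand": 0},
    {"translation": [-0.555, 0.855, 0], "turn": [0, 0, 0.183], "hand": 0},
  ],
)

```text
clock: 1.35
position: [0.3078, 0.3487, 0.2903]
ee_rot: [2.992, 0.957, 0.0]
force: [-1.3, 1.9, 0.3]
width: 0.395
```

Call:
arm_command(
  plan=[
    {"translation": [-0.145, 0.49, 0], "turn": [0, 0, 0.09], "hand": 0},
    {"translation": [-0.29, 0.977, 0], "turn": [0, 0, 0.183], "hand": 0},
    {"translation": [-0.29, 0.977, 0], "turn": [0, 0, 0.183], "hand": 0},
  ],
)

```text
clock: 1.72
position: [0.3478, 0.2341, 0.2903]
ee_rot: [3.098, 0.52, 0.001]
force: [-0.7, 1.6, 0.8]
width: 0.069
```

Call:
arm_command(
  plan=[
    {"translation": [0, 0.5, 0], "turn": [0, 0, 0.09], "hand": 0},
    {"translation": [0, 1, 0], "turn": [0, 0, 0.183], "hand": 0},
    {"translation": [0, 1, 0], "turn": [0, 0, 0.183], "hand": 0},
  ],
)

```text
clock: 2.1
position: [0.3876, 0.1215, 0.2903]
ee_rot: [3.141, 0.072, 0.002]
force: [-0.7, 1.1, -0.2]
width: 0.006
```

Call:
arm_command(
  plan=[
    {"translation": [0.145, 0.49, 0], "turn": [0, 0, 0.09], "hand": 0},
    {"translation": [0.29, 0.977, 0], "turn": [0, 0, 0.183], "hand": 0},
    {"translation": [0.29, 0.977, 0], "turn": [0, 0, 0.183], "hand": 0},
  ],
)

```text
clock: 2.48
position: [0.4286, 0.0063, 0.2904]
ee_rot: [3.118, -0.378, 0.002]
force: [-0.2, 1.7, -0.4]
width: 0.005
```

Call:
arm_command(
  plan=[
    {"translation": [0.28, 0.43, 0], "turn": [0, 0, 0.09], "hand": 0},
    {"translation": [0.555, 0.855, 0], "turn": [0, 0, 0.183], "hand": 0},
    {"translation": [0.555, 0.855, 0], "turn": [0, 0, 0.183], "hand": 0},
  ],
)

```text
clock: 2.85
position: [0.4693, -0.109, 0.29]
ee_rot: [3.031, -0.818, 0.002]
force: [0.4, 0.2, -0.4]
width: 0.005
```

Call:
arm_command(
  plan=[
    {"translation": [0.39, 0.33, 0], "turn": [0, 0, 0.09], "hand": 0},
    {"translation": [0.775, 0.66, 0], "turn": [0, 0, 0.183], "hand": 0},
    {"translation": [0.775, 0.66, 0], "turn": [0, 0, 0.183], "hand": 0},
  ],
)

```text
clock: 3.22
position: [0.51, -0.2239, 0.2891]
ee_rot: [2.883, -1.242, -0.0]
force: [-0.9, 1.9, -0.7]
width: 0.004
```

Call:
arm_command(
  plan=[
    {"translation": [0.465, 0.21, 0.5], "turn": [0, 0, 0.09], "hand": 0},
    {"translation": [0.93, 0.415, 1], "turn": [0, 0, 0.183], "hand": 0},
    {"translation": [0.93, 0.415, 1], "turn": [0, 0, 0.183], "hand": 0},
    {"translation": [0.93, 0.415, 1], "turn": [0, 0, 0.183], "hand": 0},
  ],
)

```text
clock: 3.72
position: [0.5495, -0.3353, 0.1661]
ee_rot: [2.681, -1.637, -0.009]
force: [-1.1, 0.0, 0.1]
width: 0.003
```

Run:
```python
from h import *
s=observe();print(s["clock"],s["position"],s["force"],R.from_rotvec(s["ee_rot"]).as_matrix().round(3).tolist())
chain([(.5501,-.3396,.077,-63.06)],s["position"],s["ee_rot"])
a,_=eyes.get_image("top");b,_=eyes.get_image("side")
cv2.imwrite("pics/c1.png",np.hstack([cv2.resize(a[150:320,270:470],(400,340)),cv2.resize(b[120:290,230:430],(400,340))]))
```

```text
3.725 [ 0.54953043 -0.33529951  0.16609881] [-1.08119692  0.03768244  0.10811764] [[0.457, -0.889, -0.005], [-0.889, -0.457, 0.003], [-0.005, 0.003, -1.0]]
[0.038 0.01  0.742] [0.002 0.003 0.003]
```

View pics/c1.png

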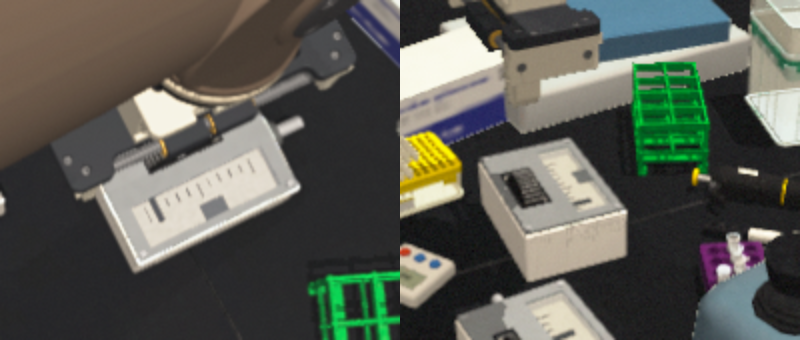

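Call:
arm_command(
  plan=[
    {"translation": [0.03, 0.01, 0.4], "turn": [0, 0, 0], "hand": 0},
    {"translation": [0.03, 0.01, 0.62], "turn": [0, 0, 0], "hand": 0},
    {"translation": [0.03, 0.01, 0.62], "turn": [0, 0, 0], "hand": 0},
    {"translation": [0.03, 0.01, 0.68], "turn": [0, 0, 0], "hand": 0},
    {"translation": [0.03, 0.01, 0.72], "turn": [0, 0, 0], "hand": 0},
    {"translation": [0.03, 0.01, 0.74], "turn": [0, 0, 0], "hand": 0},
    {"translation": [0.03, 0.01, 0.74], "turn": [0, 0, 0], "hand": 0},
  ],
)

```text
clock: 4.7
position: [0.5498, -0.3413, 0.0814]
ee_rot: [-2.679, 1.641, -0.0]
force: [-0.2, 0.0, -0.2]
width: 0.006
```

Call:
arm_command(
  plan=[
    {"translation": [0, 0, 0.02], "turn": [0, 0, 0], "hand": 0},
    {"translation": [0, 0, 0.04], "turn": [0, 0, 0], "hand": 0},
    {"translation": [0, 0, 0.04], "turn": [0, 0, 0], "hand": 0},
  ],
)

```text
clock: 5.08
position: [0.5498, -0.3411, 0.0765]
ee_rot: [-2.679, 1.641, 0.0]
force: [-1.1, 1.3, 4.6]
width: 0.005
```

Call:
arm_command(
  plan=[
    {"translation": [0, 0, 0.005], "turn": [0, 0, 0], "hand": 0},
    {"translation": [0.04, 0, 0.005], "turn": [0, 0, 0], "hand": 0},
    {"translation": [0.08, 0, 0.005], "turn": [0, 0, 0], "hand": 0},
    {"translation": [0.12, 0, 0.005], "turn": [0, 0, 0], "hand": 0},
    {"translation": [0.167, 0, 0.005], "turn": [0, 0, 0], "hand": 0},
    {"translation": [0.167, 0, 0.005], "turn": [0, 0, 0], "hand": 0},
  ],
)

```text
clock: 5.82
position: [0.5598, -0.3605, 0.0767]
ee_rot: [2.678, -1.641, 0.005]
force: [2.0, -1.7, 6.5]
width: 0.007
```

Run:
```python
from h import *
s=observe();print(s["clock"],s["position"],s["force"])
a,_=eyes.get_image("top");b,_=eyes.get_image("side")
cv2.imwrite("pics/c2f.png",a)
cv2.imwrite("pics/c2.png",cv2.resize(a[170:310,290:450],None,fx=4.2,fy=4.2,interpolation=cv2.INTER_CUBIC))
```

```text
5.825 [ 0.55976559 -0.36048185  0.07672663] [ 1.96155424 -1.66989167  6.54535706]
```

View pics/c2.png

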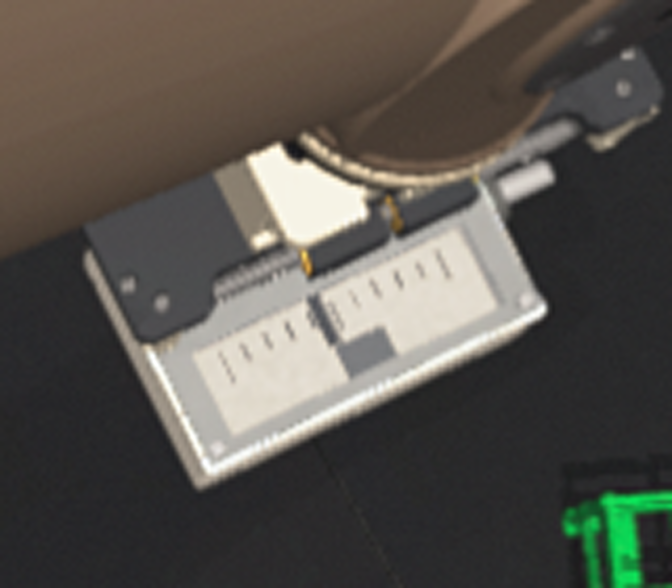

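Call:
arm_command(
  plan=[
    {"translation": [0.027, 0, 0], "turn": [0, 0, 0], "hand": 0},
    {"translation": [0.054, 0, 0], "turn": [0, 0, 0], "hand": 0},
    {"translation": [0.054, 0, 0], "turn": [0, 0, 0], "hand": 0},
    {"translation": [0.054, 0, -0.06], "turn": [0, 0, 0], "hand": 0},
    {"translation": [0.054, 0, -0.12], "turn": [0, 0, 0], "hand": 0},
    {"translation": [0.054, 0, -0.12], "turn": [0, 0, 0], "hand": 0},
  ],
)

```text
clock: 6.68
position: [0.5618, -0.3647, 0.0907]
ee_rot: [-2.679, 1.641, -0.0]
force: [0.5, -0.8, 0.4]
width: 0.006
```

```bash
cat >> h.py <<'E'
o=np.array([.53498782,-.36293928,0]);ex=np.array([.45310771,-.89145578,0]);ey=np.array([.89145578,.45310771,0])
def window(a,z=.052,s=6):
    """rectified view, box frame, s px/mm, x -60..60, y -2..-46"""
    X,Y=np.meshgrid(np.arange(-60,60,1/s),np.arange(-2,-46,-1/s))
    P=o+X[...,None]*ex/1e3+Y[...,None]*ey/1e3+[0,0,z]
    m=proj("top",P.reshape(-1,3)).reshape(*X.shape,2).astype(np.float32)
    return cv2.remap(a,m[...,0],m[...,1],cv2.INTER_CUBIC)
def centroid(w,y0,y1,x0,x1,s=6):
    g=w[int((-2-y1)*s):int((-2-y0)*s),int((x0+60)*s):int((x1+60)*s)].mean(2).mean(0)
    k=np.clip(np.percentile(g,90)-15-g,0,None);return x0+(k*np.arange(len(k))).sum()/k.sum()/s
E
python3 - <<'E'
from h import *
s=observe();print(s["clock"],s["position"],s["force"])
a,_=eyes.get_image("top");w=window(a);w0=window(cv2.imread("pics/top0.png"))
cv2.imwrite("pics/c3.png",np.vstack([w0,w]))
for q in(w0,w):
    g=q.mean(2)
    for y in (-21,-23,-28,-31,-34):
        r=g[int((-2-y)*6)-4:int((-2-y)*6)+5].mean(0);i=np.where(r<130)[0]; i=i[(i>40)&(i<680)]
        print(y,(i.min()/6-60,i.max()/6-60,len(i)/6) if len(i) else None)
E
```

```text
6.675 [ 0.56175142 -0.36470269  0.09070986] [ 0.54281861 -0.81084623  0.39780832]
-21 (np.float64(-39.83333333333333), np.float64(-35.83333333333333), 4.166666666666667)
-23 (np.float64(-39.66666666666667), np.float64(-35.83333333333333), 4.0)
-28 None
-31 (np.float64(-6.0), np.float64(12.0), 18.166666666666668)
-34 (np.float64(-6.0), np.float64(12.0), 18.166666666666668)
-21 (np.float64(0.8333333333333357), np.float64(5.5), 4.833333333333333)
-23 (np.float64(1.5), np.float64(5.5), 4.166666666666667)
-28 None
-31 (np.float64(-5.666666666666664), np.float64(11.833333333333329), 17.666666666666668)
-34 (np.float64(-5.833333333333336), np.float64(11.666666666666671), 17.666666666666668)
```

View pics/c3.png

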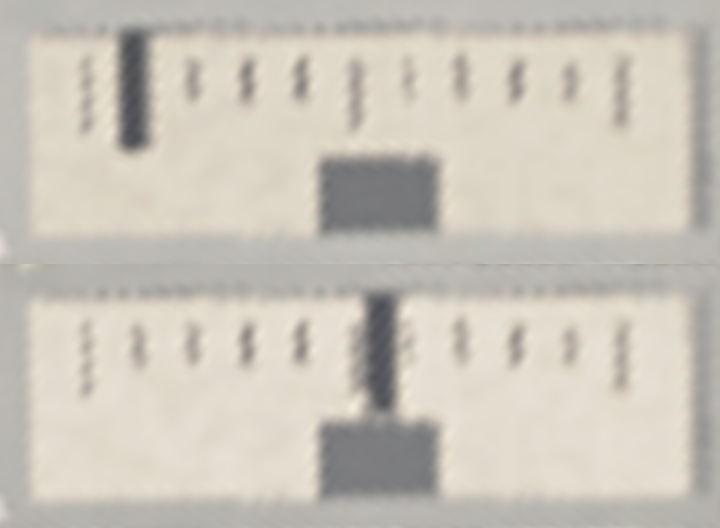

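Pointer and plate are within about 0.5 mm in the rectified view (centres at about 381 px and 378 px, at 6 px/mm). I'll retreat and check once more.

Call:
arm_command(
  plan=[
    {"translation": [0, 0, -0.4], "turn": [0, 0, 0], "hand": 0},
    {"translation": [0, 0, -0.8], "turn": [0, 0, 0], "hand": 0},
    {"translation": [0, 0, -0.9], "turn": [0, 0, 0], "hand": 0},
    {"translation": [0, 0, -0.9], "turn": [0, 0, 0], "hand": 0},
    {"translation": [0, 0, -0.9], "turn": [0, 0, 0], "hand": 0},
  ],
)

```text
clock: 7.35
position: [0.5613, -0.3639, 0.1965]
ee_rot: [-2.679, 1.641, 0.004]
force: [-0.1, 0.1, -0.7]
width: 0.006
```

Run:
```python
from h import *
s=observe();print(s["clock"],s["position"],s["force"])
W=[]
for _ in range(4):
    a,_d=eyes.get_image("top");W.append(window(a).astype(float))
w=np.mean(W,0);g=w.mean(2)
for y in (-19,-21,-23,-24,-31,-34,-37):
    r=g[int((-2-y)*6)-3:int((-2-y)*6)+4].mean(0);b=r[[280,500]].mean();m=r[280:500].min();i=np.where(r<(b+m)/2)[0];i=i[(i>290)&(i<500)]
    print(y,(i.min()+i.max())/12-60,len(i)/6)
p0=cv2.imread("pics/top0.png");f=lambda q:cv2.resize(q[190:305,155:430],None,fx=2.6,fy=2.6,interpolation=cv2.INTER_CUBIC)
cv2.imwrite("pics/c4.png",np.vstack([f(p0),f(a)]))
print("narrow setter diff",cv2.absdiff(p0[230:290,190:265],a[230:290,190:265]).mean())
```

```text
7.35 [ 0.56129679 -0.36392457  0.19646099] [-0.09445284  0.12986328 -0.65596786]
-19 2.8333333333333357 6.166666666666667
-21 2.9166666666666643 6.0
-23 3.4166666666666643 5.0
-24 3.5833333333333357 4.666666666666667
-31 3.0 19.833333333333332
-34 3.0833333333333357 20.0
-37 3.0 19.833333333333332
narrow setter diff 83.46437037037037
```

View pics/c4.png

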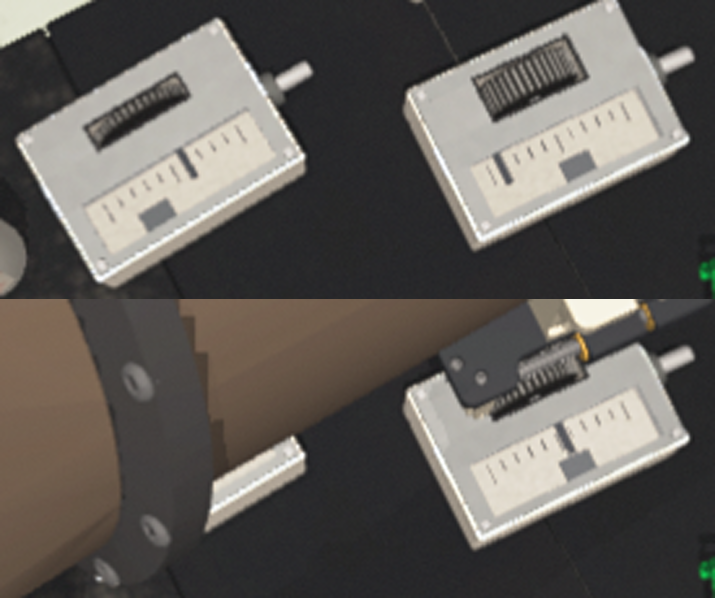

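The arm covers the narrow setter in the top view, so I'll check it from the side before handing in.

Run:
```python
from h import *
b,_=eyes.get_image("side");p0=cv2.imread("pics/side0.png")
f=lambda q:cv2.resize(q[180:370,245:365],None,fx=3,fy=3,interpolation=cv2.INTER_CUBIC)
cv2.imwrite("pics/c5.png",np.hstack([f(p0),f(b)]))
print("narrow diff",cv2.absdiff(p0[260:320,260:355],b[260:320,260:355]).mean())
```

```text
narrow diff 15.34046783625731
```

View pics/c5.png

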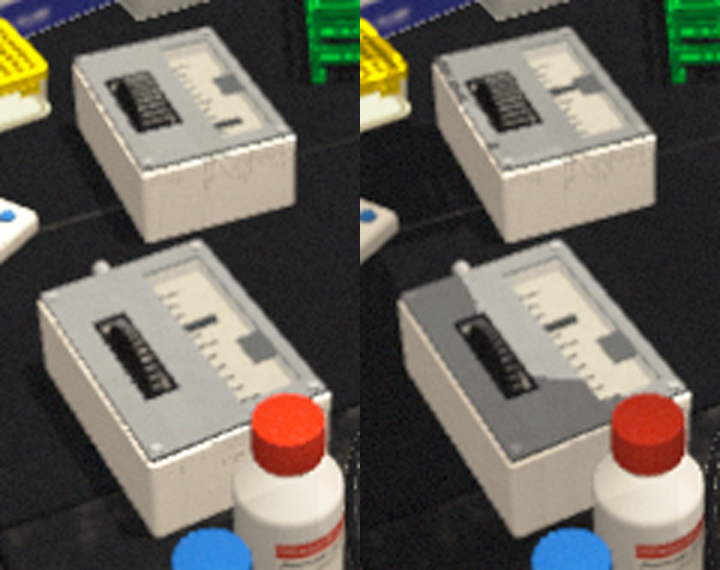

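The narrow setter's pointer has not moved (crop 200,322 before, 561-360=201,322 after); only the arm's shadow differs. The wide pointer stands opposite its plate.

```bash
python3 -c "
from cell import ticket;print(ticket.sign_off())"
```

```text
the job is handed in; nothing more can be done
None
```

I set the wide-wheel setter and handed the job in at about 7.5 s on the robot's clock. I used the closed fingertips on the wheel rim, with one pressed stroke in two parts totalling about 26 mm, then lifted clear.

- **Wide setter:** in the top view, with the wheel released, the pointer tip is at x ≈ +3.5 mm and the middle of the plate at +3.0 mm, an offset of about 0.5 mm. Pointer readings higher up the bar gave about 2.9 mm, but tick marks disturb those.
- **Narrow setter:** the arm hid it in the last top view, so that comparison did not work. The side view shows its pointer where it was, and the image difference there (15 grey levels) looks like the arm's shadow only.
- **Forces:** the highest contact force I read was about 7 N. The arm was clear of everything at hand-in.

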